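# Hold the tea stall's till unlocked with its key

### The job

Take the till key (the one with the square head and the broad blade) off its peg on the key rack, push it fully home in the lock on top of the cash box, working it past the sticky pins, and only then turn it a quarter turn clockwise to the stop. The lock springs back, so finish while still gripping the key and holding it turned and fully in, so that I can lift the lid; leave the other keys and the tea things where they are.

Things in the scene. Friction and masses are not known exactly. Their poses are not given: they have to be found in the camera images.
- till_key: Till key, hanging blade down. Black square head 26 mm wide (own y), 10 thick (x), 8 to 44 mm above the origin, sides flat; hole 12 x 12 mm, 27 to 39 mm up, for the peg. Steel blade 10 x 3.4 mm, 30 mm down from the origin to its rounded tip, both edges alike: fits either way round. Own z up. Origin: underside of the 18 mm round collar, which rests on the lock's face when fully home. 30 g.
- key_head (a point): Point on the till key's axis 27 mm above its origin: the middle of the flat sides of its head. The key is free to swing a little on its peg; it comes off when lifted about 4 mm and drawn some 35 mm along the peg towards the rack's own -x (the robot's side).
- key_rack: Fixed key rack, origin at the counter under its middle: wooden foot 110 x 220 x 18 mm, wooden bar 14 x 220 x 18 mm on two posts, its face at own x = 15 mm. From it three level brass pegs, 5 mm thick, 160 mm high, stand out to ball tips (7.6 mm) at own x = -40 mm, at own y = -75, 0, 75 mm. A key hangs on each, near own x = -20 mm, in any order.
- lock (a point): Centre of the lock's face (22 mm brass plug, 36 mm bezel) on the cash box, 106 mm high, at the keyway's mouth; x to the box's back, y left, z up. At rest the slot's long side lies along x: 11.6 x 4.8 mm, mouth chamfered to 9 mm. Key goes straight down till its origin is here. Sprung pins and a bolt resist stickily, 5 to 10 N; the plug is blocked until the key is within 2 mm of home.
- till_plug (a joint): Turn of the lock's plug, rad: 0 at rest, growing clockwise seen from above to a stop at 1.57. The key has about 0.14 rad of play in the slot either way. A spring of about 0.03 N m at rest, 0.10 N m at the stop, turns the plug back if the key is let go.
- till: Fixed grey sheet-steel cash box, 200 mm deep (own x) by 260 mm wide (y) by 100 mm high, origin at the counter under its middle. The lock stands at own x = -73 mm, y = 0, in the fixed front rail (54 mm deep); behind it is the flat hinged lid with a low folded handle, 115 mm high at most.
- ring_key: Another key on the rack, to be left: ring-shaped head 32 mm across, narrow blade. Origin at the foot of its head.
- slim_key: Another key on the rack, to be left: slim head 16 mm wide, 40 mm tall, on a long round shank with a small bit. Origin 4 mm under its head.
- tea_glass: Waisted tea glass on a white saucer, 108 mm across, 91 mm high, loose, in front of the cash box. Origin at its underside.
- empty_glass: Empty waisted tea glass, 56 mm across, 85 mm high, loose, in front of the key rack. Origin at its underside.
- sugar_bowl: White lidded sugar bowl, 104 mm across, 89 mm high, loose, behind the key rack. Origin at its underside.
- tea_tin: Square aluminium tea tin, 75 x 75 x 124 mm, loose, behind the key rack. Origin at its underside.
Not all that is in view belongs to the job. What is meant by the till_key is not red, and is the smaller of those in its own colour.

How it is judged:
By the outcome, as a careful person would: the job done as asked, in the order asked, and still so for the second after the job is handed in, while the arm keeps its last pose, push and grip.
It also fails if it takes over 56 s, if anything falls off the work surface, if the arm or the gripper's body presses on something with over 40 N, if the wrist force passes 120 N, or if a joint passes its speed limit or range.

### The arm

A 6-joint arm with a two-finger parallel gripper is mounted at the origin on the work surface. World frame = base frame: x ahead of the robot, y to its left, z up, the work surface at z = 0. Lengths are in m, angles in rad, forces in N, time in s.
With the tool pointing down it reaches from about 0.35 to 0.725 m from the base axis. Payload 6 kg.
Tool frame: the origin (TCP) lies at the very end of the fingers, on their centre line; the grasp point (between the pads) lies 19 mm behind it; z points along the fingers, y is the line along which they close (so a half turn about z gives the same grasp; the last joint's range is limited). The gripper opens to 85 mm and grips with 20 to 120 N. Pads are 22 mm wide; open, the fingers measure 114 mm over their backs; the gripper's body (76 mm by 85 mm) begins 54 mm behind the grasp point. The pads swing forward as they close: fully open they stand 13 mm farther back than shut.
Start: joints at [1.44, 0.04, 0.085, 0, -1.615, -0.334], TCP at [0.269, 0.536, 0.231] pointing down, gripper open.
Joint ranges: [-2.56, 2.56], [-1.29, 2.01], [-1.08, 1.49], [-3.29, 1.98], [-2.81, -0.18], [-2.99, 2.99]. Speed limits (rad/s): [2.57, 2.57, 3.01, 3.14, 3.14, 3.14].

### API

Orientations are given as a 3x3 rotation matrix whose columns are the frame's x, y, z axes.
In Python, from cell import robot, optics gives the robot as it stands.
- The arm moves only by the shell command python3 -m crank 'ROWS'. ROWS is JSON, a list of rows, each an object of numbers: "dx", "dy", "dz": the shift along the tool's x, y, z in cm; "wx", "wy", "wz": the turn, a rotation vector about the tool's x, y, z in degrees; "jaw": the gripper's target within -1 to 1 (shut at 1, half-way at 0, fully open at -1). A call has 1 to 10 rows; each row is the pose to reach, as a shift and turn from the pose commanded when the call began, along the tool's axes at that moment; what a row does not reach only later rows make up. A row lasts 1/10 s, in which the tool goes at most 50 mm and 8.59 degrees, less where a joint would pass 70% of its speed; a pose out of reach is approached as far as the arm can. A call with a gripper value outside its range is refused whole. The fingers move at their own pace and stop on an object; the grip force is fixed at half the most. Time passes only in rows, so rows that repeat a pose let the fingers close. It gives the time, the measured TCP pose, the force, the opening and the grip force at its end, in the units of the state.
- robot.observe(): the state, without advancing time (a new reading comes with each control period).
- optics.grab_frame(name): name is "scene" or "top" or "wrist"; returns a dict with "pixels" (480x640x3 uint8, red, green, blue), "depth" (480x640 float32, m along the optical axis (not along the pixel's ray), 0 where there is no reading), "fx", "fy", "cx", "cy" (pixels), "rvec" (rotation vector, rad) and "tvec" (3), from world to camera coordinates, as OpenCV has them; the wrist camera has in their place "hand_eye" (4x4, takes a point from camera to tool coordinates, whose origin is the TCP and whose axes are the flange's). Camera axes: x right, y down, z forward; pixel columns grow to the right and rows downward; lengths in m; the calibration is good to about 2 mm. A picture is of the moment at which its call begins: read the wrist's pose just before it.
- robot.sign_off(): hands the job in; it is judged then, once.
The state is a dict: "time": time; "joint_pos": joint angles; "dq": joint speeds; "tau": joint torques, N m; "tool_pos": TCP position; "tool_rot": TCP orientation; "ft_force": force on the tool from outside, world axes, zero at the start; "ft_torque": the same for the moment, N m; "finger_gap": finger opening in m; "finger_force": force on a finger pad.
Only numpy, scipy, OpenCV 4.12 (cv2) and the standard library are available. Lean on these libraries where they do the work, as an engineer would, in place of code of your own. Each camera call takes 0.05 s, during which the arm holds its last target. There are 200 camera calls.

## Working session

There is one attempt and no reset: what is moved stays moved. The work goes in short steps, Python scripts to look and compute and a shell command to move; the robot and the scene stay as the last step left them, time stands still between calls to the robot, and variables do not carry over. Pictures are saved under pics/ and viewed, at most 10 in all, crops included, and the job is handed in when it is done.

```bash
mkdir -p pics; ls; cat > h.py <<'E'
import numpy as np, cv2
from cell import robot, optics
def grab(name):
    s=robot.observe(); f=optics.grab_frame(name); 
    if name=='wrist':
        T=np.eye(4);T[:3,:3]=np.array(s['tool_rot']);T[:3,3]=s['tool_pos'];M=T@np.array(f['hand_eye'])
    else:
        R=cv2.Rodrigues(np.array(f['rvec'],float))[0];M=np.eye(4);M[:3,:3]=R.T;M[:3,3]=-R.T@np.array(f['tvec']).ravel()
    f['M']=M; return f
def save(name,tag):
    f=grab(name); cv2.imwrite(f'pics/{tag}.png',f['pixels'][:,:,::-1]); np.savez(f'{tag}.npz',**{k:f[k] for k in('pixels','depth','fx','fy','cx','cy','M')}); return f
def P(f,u,v,d=None):
    d=f['depth'][int(v),int(u)] if d is None else d
    return (f['M']@np.array([(u-f['cx'])/f['fx']*d,(v-f['cy'])/f['fy']*d,d,1]))[:3]
def cloud(f):
    v,u=np.mgrid[:480,:640];d=f['depth'];
    p=np.stack([(u-f['cx'])/f['fx']*d,(v-f['cy'])/f['fy']*d,d,np.ones_like(d)],-1)@f['M'].T
    return np.where(d[...,None]>0,p[...,:3],np.nan)
E
python3 - <<'E'
from h import *
a=save('scene','s1');b=save('top','t1')
cv2.imwrite('pics/st.png',np.vstack([cv2.resize(x['pixels'],(400,300),interpolation=cv2.INTER_AREA) for x in(a,b)])[:,:,::-1])
s=robot.observe();print(s['time'],s['tool_pos'],np.round(s['tool_rot'],3),s['finger_gap'])
for f in(a,b):print(f['fx'],np.round(f['M'],3))
E
```

```text
pics
0.1 [0.26875646 0.53611035 0.23037049] [[ 0.894 -0.448 -0.001]
 [-0.448 -0.894 -0.002]
 [ 0.     0.002 -1.   ]] 0.08534494613601858
535.6382473306802 [[-0.146  0.681 -0.717  1.264]
 [ 0.989  0.104 -0.103  0.129]
 [ 0.005 -0.724 -0.689  0.784]
 [ 0.     0.     0.     1.   ]]
483.99281516156617 [[ 0.001 -0.984  0.18   0.391]
 [-0.999 -0.008 -0.039  0.039]
 [ 0.04  -0.18  -0.983  0.981]
 [ 0.     0.     0.     1.   ]]
```

View pics/s1.png

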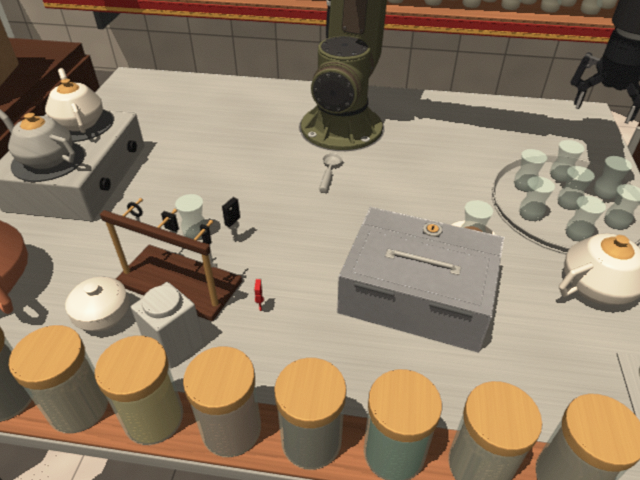

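View pics/t1.png

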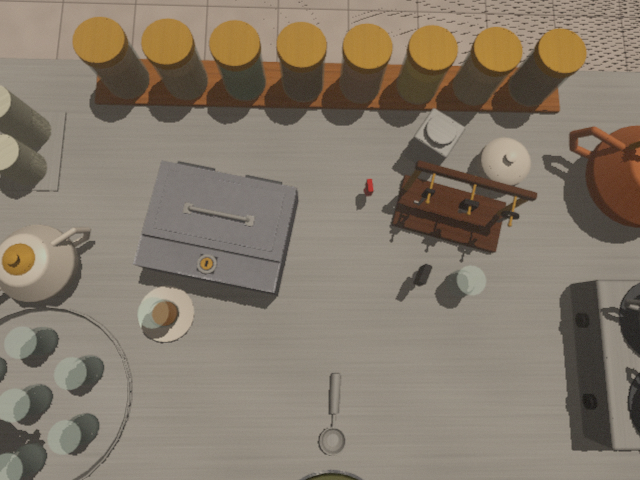

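The scene picture shows the cash box at (425,270), with its lock at (432,229). The rack runs from about (105,215) to (215,245), with keys near (135,210), (170,222) and (205,232). A loose black key stands at (231,213) and a red one at (258,293). In the top picture the lock is at (207,264) and the rack's keys are at about (425,195), (468,205) and (512,213).

```bash
python3 - <<'E'
from h import *
a=dict(np.load('s1.npz'));b=dict(np.load('t1.npz'))
A=cv2.resize(a['pixels'][180:280,95:255],(800,500),interpolation=cv2.INTER_CUBIC)
B=cv2.resize(b['pixels'][155:255,385:545],(800,500),interpolation=cv2.INTER_CUBIC)
cv2.imwrite('pics/c1.png',cv2.resize(np.vstack([A,B]),(480,600))[:,:,::-1])
cv2.imwrite('pics/c1a.png',A[:,:,::-1]);cv2.imwrite('pics/c1b.png',B[:,:,::-1])
for f,l in((a,[(432,229),(231,210),(258,290),(170,222),(205,234),(135,208)]),(b,[(207,264),(422,275),(370,187),(468,205),(425,197),(512,215),(420,167),(532,195)])):
  for q in l:print(q,np.round(P(f,*q),3))
# rail + box geometry from top: lid/rail cloud
c=cloud(b);m=(c[...,2]>.09)&(c[...,2]<.108)&(c[...,1]>0.1)&(c[...,1]<.5)&(c[...,0]<.75)
pts=c[m][:,:2].astype(np.float32);print(len(pts),cv2.minAreaRect(pts))
m=(c[...,2]>.012)&(c[...,2]<.025)&(c[...,1]<-.05)&(c[...,1]>-.5)&(c[...,0]<.75)&(c[...,0]>.4)
pts=c[m][:,:2].astype(np.float32);print(len(pts),cv2.minAreaRect(pts))
E
```

```text
(432, 229) [0.503 0.23  0.108]
(231, 210) [ 0.478 -0.167  0.082]
(258, 290) [ 0.668 -0.067  0.071]
(170, 222) [ 0.603 -0.236  0.151]
(205, 234) [ 0.622 -0.166  0.149]
(135, 208) [ 0.412 -0.417  0.   ]
(207, 264) [0.494 0.227 0.105]
(422, 275) [ 0.476 -0.163  0.105]
(370, 187) [ 0.65  -0.074  0.074]
(468, 205) [ 0.593 -0.235  0.165]
(425, 197) [ 0.615 -0.166  0.135]
(512, 215) [ 0.577 -0.313  0.162]
(420, 167) [ 0.661 -0.152  0.166]
(532, 195) [ 0.611 -0.348  0.17 ]
15217 ((0.46997541189193726, 0.33437907695770264), (0.324306845664978, 0.5880309343338013), 38.67437744140625)
5085 ((0.5333235859870911, -0.3018456697463989), (0.4553740918636322, 0.2361348569393158), 62.44890594482422)
```

View pics/c1a.png

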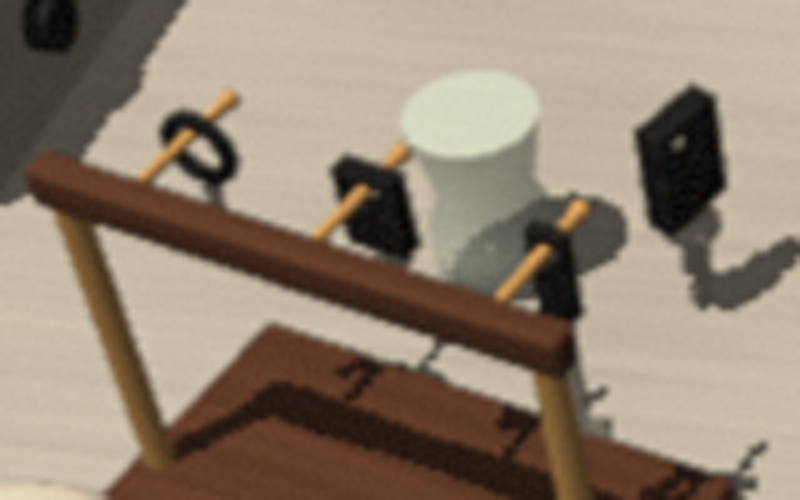

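View pics/c1b.png

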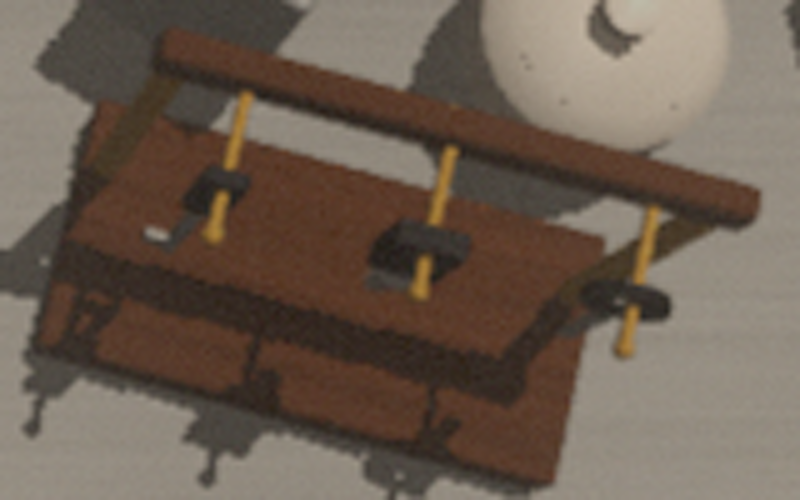

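The crops show the till key's square black head on the middle peg, with its head facing along the peg. The slim key is on the left peg and the ring key on the right peg as the robot sees them. The black square standing on the counter is a larger decoy. I'm moving to hover over the rack.

```bash
python3 -m crank '[{"dx":30,"dy":28,"dz":-7,"wz":-6,"jaw":0},{"dx":30,"dy":28,"dz":-7,"wz":-6,"jaw":0},{"dx":30,"dy":28,"dz":-7,"wz":-6,"jaw":0},{"dx":30,"dy":28,"dz":-7,"wz":-6,"jaw":0},{"dx":30,"dy":28,"dz":-7,"wz":-6,"jaw":0},{"dx":30,"dy":28,"dz":-7,"wz":-6,"jaw":0},{"dx":30,"dy":28,"dz":-7,"wz":-6,"jaw":0},{"dx":30,"dy":28,"dz":-7,"wz":-6,"jaw":0},{"dx":30,"dy":28,"dz":-7,"wz":-6,"jaw":0},{"dx":30,"dy":28,"dz":-7,"wz":-6,"jaw":0}]'
python3 -c "
from h import *
s=robot.observe();print(s['joint_pos'],np.round(s['tool_rot'],3))
b=dict(np.load('t1.npz'));a=dict(np.load('s1.npz'))
for f in(a,b):
  c=cloud(f);m=(c[...,2]>.093)&(c[...,2]<.104)&(abs(c[...,1]-.25)<.25)&(abs(c[...,0]-.55)<.25)
  n,l,st,ce=cv2.connectedComponentsWithStats(m.astype(np.uint8));i=1+np.argmax(st[1:,4]);p=c[l==i][:,:2].astype(np.float32);print(cv2.minAreaRect(p))
"
```

```text
[ 1.43969876e+00  4.07652662e-02  8.38992215e-02 -3.79088984e-04
 -1.61550290e+00 -3.33713317e-01] [[ 0.894 -0.448 -0.001]
 [-0.448 -0.894 -0.002]
 [ 0.     0.002 -1.   ]]
((0.5702961087226868, 0.2164865881204605), (0.2602841556072235, 0.21231071650981903), 78.85392761230469)
((0.569317638874054, 0.2154676914215088), (0.2619771361351013, 0.2066461592912674), 78.82465362548828)invalid input
```

```bash
python3 -m crank '[{"dx":4,"dy":3,"dz":-1,"wx":0,"wy":0,"wz":0,"jaw":0}]'; python3 -m crank --help | head -20
```

```text
time: 0.2
tool_pos: [0.2887, 0.4937, 0.2365]
tool_rot: [[0.896, -0.445, -0.003], [-0.445, -0.896, -0.007], [0.0, 0.007, -1.0]]
ft_force: [0.7, 0.4, 0.1]
finger_gap: 0.0733
finger_force: 0.0invalid input: not JSON, or not a number
```

```bash
python3 -m crank '[{"dx":3.5,"dy":3.3,"dz":-1,"wx":0,"wy":0,"wz":-1,"jaw":0},{"dx":7,"dy":6.6,"dz":-2,"wx":0,"wy":0,"wz":-2,"jaw":0},{"dx":10.5,"dy":9.9,"dz":-3,"wx":0,"wy":0,"wz":-3,"jaw":0},{"dx":14,"dy":13.2,"dz":-4,"wx":0,"wy":0,"wz":-4,"jaw":0},{"dx":17.5,"dy":16.5,"dz":-5,"wx":0,"wy":0,"wz":-5,"jaw":0},{"dx":21,"dy":19.8,"dz":-6,"wx":0,"wy":0,"wz":-6,"jaw":0},{"dx":24.5,"dy":23.1,"dz":-6,"wx":0,"wy":0,"wz":-7,"jaw":0},{"dx":28,"dy":26.4,"dz":-6,"wx":0,"wy":0,"wz":-8,"jaw":0},{"dx":31.5,"dy":29.7,"dz":-6,"wx":0,"wy":0,"wz":-9,"jaw":0},{"dx":35,"dy":33,"dz":-6,"wx":0,"wy":0,"wz":-10,"jaw":0}]'
```

```text
time: 1.2
tool_pos: [0.4558, 0.0387, 0.301]
tool_rot: [[0.959, -0.285, 0.0], [-0.285, -0.959, 0.0], [0.0, -0.0, -1.0]]
ft_force: [0.8, 1.1, -0.1]
finger_gap: 0.0424
finger_force: 0.0
```

```bash
python3 -m crank '[{"dx":2.5,"dy":4,"dz":0,"wx":0,"wy":0,"wz":0,"jaw":0},{"dx":5,"dy":8,"dz":0,"wx":0,"wy":0,"wz":0,"jaw":0},{"dx":7.5,"dy":12,"dz":0,"wx":0,"wy":0,"wz":0,"jaw":0},{"dx":10,"dy":16,"dz":0,"wx":0,"wy":0,"wz":0,"jaw":0},{"dx":12.5,"dy":20,"dz":0,"wx":0,"wy":0,"wz":0,"jaw":0},{"dx":15,"dy":24,"dz":0,"wx":0,"wy":0,"wz":0,"jaw":0},{"dx":15,"dy":24,"dz":0,"wx":0,"wy":0,"wz":0,"jaw":0}]'
python3 - <<'E'
from h import *
f=save('wrist','w1');print(robot.observe()['joint_pos'],np.round(optics.grab_frame('wrist')['hand_eye'],3),f['fx'])
E
```

```text
time: 1.9
tool_pos: [0.5307, -0.2366, 0.2981]
tool_rot: [[0.957, -0.292, -0.005], [-0.292, -0.957, 0.0], [-0.005, 0.001, -1.0]]
ft_force: [-0.5, 0.2, -0.9]
finger_gap: 0.043
finger_force: 0.0
[-7.08857617e-02  8.96367104e-03  1.76389005e-01 -2.72825517e-04
 -1.74231043e+00  1.34718152e+00] [[-0.001 -0.948 -0.319  0.082]
 [ 1.    -0.    -0.    -0.001]
 [ 0.    -0.319  0.948 -0.142]
 [ 0.     0.     0.     1.   ]] 417.4648555434714
```

View pics/w1.png

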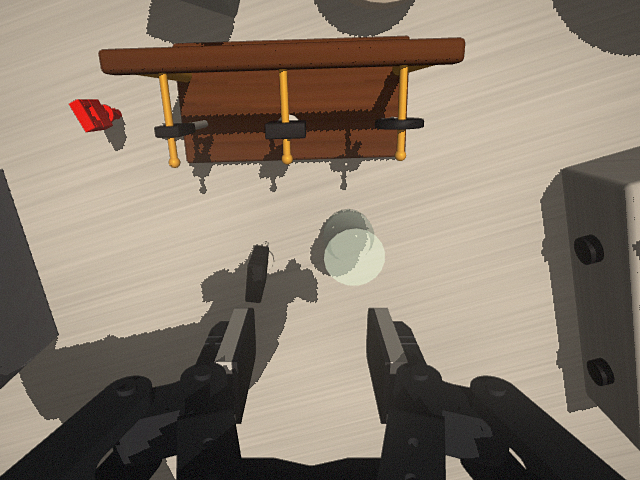

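The wrist picture shows the till key on the middle peg with its head at (286,129). The ball tips are at (174,163), (287,159) and (401,155), and the pegs' roots at (164,76), (284,72) and (404,69).

```bash
cat >> h.py <<'E'
def Z(f,u,v,z):
    o=f['M'][:3,3];p=P(f,u,v,1.0)-o;return o+p*(z-o[2])/p[2]
E
python3 - <<'E'
from h import *
f=dict(np.load('w1.npz'))
for q in[(174,163),(287,159),(401,155),(164,76),(284,72),(404,69)]:print(q,np.round(Z(f,*q,.16),4))
c=cloud(f);px=f['pixels'].astype(int).sum(-1)
m=np.zeros(px.shape,bool);m[115:145,258:312]=1
m&=(px<200)&(c[...,2]>.12)&(c[...,2]<.18);p=c[m];print(m.sum(),p.mean(0),np.percentile(p[:,2],[2,50,98]))
vs,us=np.where(m);print(us.min(),us.max(),vs.min(),vs.max())
t=m&(c[...,2]>.163);print(t.sum(),cv2.minAreaRect(c[t][:,:2].astype(np.float32)),c[t].mean(0))
cv2.imwrite('pics/w1c.png',cv2.resize(f['pixels'][60:180,220:380],(800,600),interpolation=cv2.INTER_CUBIC)[:,:,::-1])
E
```

```text
(174, 163) [ 0.5981 -0.1618  0.16  ]
(287, 159) [ 0.5787 -0.2344  0.16  ]
(401, 155) [ 0.5591 -0.3072  0.16  ]
(164, 76) [ 0.6496 -0.177   0.16  ]
(284, 72) [ 0.63   -0.2491  0.16  ]
(404, 69) [ 0.6099 -0.3208  0.16  ]
731 [ 0.59730329 -0.23939582  0.16508942] [0.14411457 0.16661979 0.16814376]
264 305 115 141
659 ((0.5968714356422424, -0.23911656439304352), (0.025885842740535736, 0.009993218816816807), 74.25640106201172) [ 0.59694167 -0.23933984  0.1666851 ]
```

View pics/w1c.png

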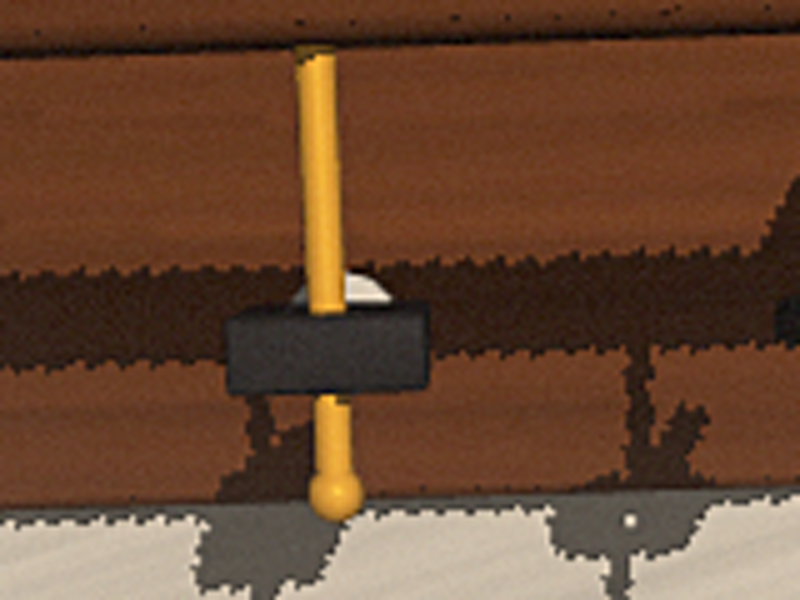

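```bash
cat > go.py <<'E'
from h import *
import sys
t=np.array([float(x) for x in sys.argv[1:4]]);s=robot.observe();R=np.array(s['tool_rot']);p=np.array(s['tool_pos'])
print(s['time'],'pos',np.round(p,4),'d cm',np.round(R.T@(t-p)*100,2),'yawx',np.degrees(np.arctan2(R[1,0],R[0,0])).round(2),'tilt',np.round(R[:,2],4),'F',np.round(s['ft_force'],1),'T',np.round(s['ft_torque'],2),'gap',s['finger_gap'],s['finger_force'],'q',np.round(s['joint_pos'],2))
E
python3 go.py .597 -.239 .133
```

```text
2.0 pos [ 0.5306 -0.2333  0.2997] d cm [ 6.57 -1.37 16.66] yawx -16.77 tilt [-2.5e-03  4.0e-04 -1.0e+00] F [-1.  -0.  -0.3] T [ 0.06  0.02 -0.03] gap 0.042487276136716455 0.0 q [-0.07  0.01  0.18 -0.   -1.74  1.35]
```

```bash
python3 -m crank '[{"dx":2.2,"dy":-0.5,"dz":2.5,"wx":0,"wy":0,"wz":-0.5,"jaw":0},{"dx":4.4,"dy":-0.9,"dz":5,"wx":0,"wy":0,"wz":-1,"jaw":0},{"dx":6.5,"dy":-1.4,"dz":7.5,"wx":0,"wy":0,"wz":-1.5,"jaw":0},{"dx":6.5,"dy":-1.4,"dz":9,"wx":0,"wy":0,"wz":-1.5,"jaw":0},{"dx":6.5,"dy":-1.4,"dz":9,"wx":0,"wy":0,"wz":-1.5,"jaw":0},{"dx":6.5,"dy":-1.4,"dz":9,"wx":0,"wy":0,"wz":-1.5,"jaw":0}]'
python3 - <<'E'
from h import *
f=save('wrist','w2')
c=cloud(f);px=f['pixels'].astype(int).sum(-1)
m=(px<250)&(c[...,2]>.163)&(c[...,2]<.172)&(np.hypot(c[...,0]-.597,c[...,1]+.239)<.022)
p=c[m];print(m.sum(),p.mean(0),cv2.minAreaRect(p[:,:2].astype(np.float32)))
E
python3 go.py .597 -.239 .133
```

```text
time: 2.6
tool_pos: [0.5969, -0.237, 0.2128]
tool_rot: [[0.966, -0.26, 0.001], [-0.26, -0.966, -0.001], [0.002, 0.001, -1.0]]
ft_force: [-0.1, 0.5, 0.8]
finger_gap: 0.0426
finger_force: 0.0
1052 [ 0.59776166 -0.23933661  0.16654066] ((0.5973090529441833, -0.2392754852771759), (0.0257156640291214, 0.010057506151497364), 74.62470245361328)
2.65 pos [ 0.5971 -0.2373  0.2137] d cm [0.01 0.16 8.07] yawx -15.1 tilt [ 0.003  -0.0012 -1.    ] F [-0.6 -0.9  1.3] T [0.01 0.03 0.01] gap 0.04278482050336269 0.0 q [-0.07  0.15  0.17  0.   -1.59  1.37]
```

View pics/w2.png

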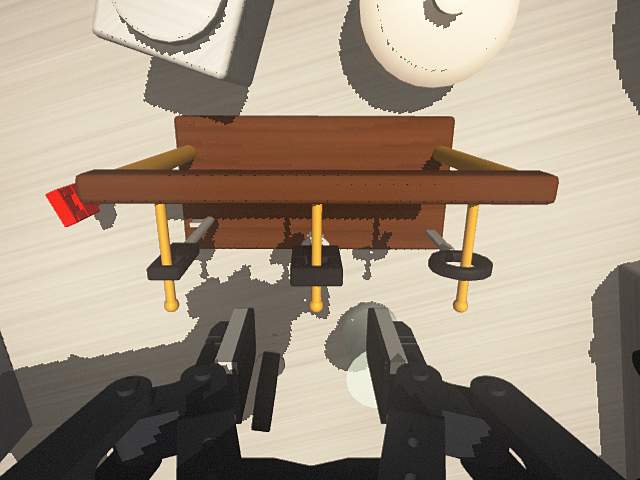

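The fingers straddle the middle of the key in the picture, at about columns 245 and 375, with the head at (317,265). The offset of about 2 mm agrees with the depth estimate, so I'm going down and gripping.

```bash
python3 -m crank '[{"dx":0,"dy":0.15,"dz":2.5,"wx":0,"wy":0,"wz":0,"jaw":0},{"dx":0,"dy":0.15,"dz":5,"wx":0,"wy":0,"wz":0,"jaw":0},{"dx":0,"dy":0.15,"dz":7,"wx":0,"wy":0,"wz":0,"jaw":0},{"dx":0,"dy":0.15,"dz":8.0,"wx":0,"wy":0,"wz":0,"jaw":0},{"dx":0,"dy":0.15,"dz":8.0,"wx":0,"wy":0,"wz":0,"jaw":0},{"dx":0,"dy":0.15,"dz":8.0,"wx":0,"wy":0,"wz":0,"jaw":0}]'
python3 go.py .597 -.239 .133
```

```text
time: 3.25
tool_pos: [0.5973, -0.2392, 0.1333]
tool_rot: [[0.965, -0.261, 0.003], [-0.261, -0.965, -0.001], [0.003, 0.0, -1.0]]
ft_force: [-0.0, 0.3, 0.8]
finger_gap: 0.0423
finger_force: 0.0
3.25 pos [ 0.5973 -0.2392  0.1333] d cm [-0.03 -0.02  0.03] yawx -15.12 tilt [ 0.0026 -0.0011 -1.    ] F [-0.   0.3  0.8] T [ 0.03 -0.02 -0.01] gap 0.0422769288979257 0.0 q [-0.07  0.16  0.04  0.   -1.44  1.38]
```

```bash
python3 -m crank '[{"dx":0,"dy":0,"dz":0,"wx":0,"wy":0,"wz":0,"jaw":0.5},{"dx":0,"dy":0,"dz":0,"wx":0,"wy":0,"wz":0,"jaw":1},{"dx":0,"dy":0,"dz":0,"wx":0,"wy":0,"wz":0,"jaw":1},{"dx":0,"dy":0,"dz":0,"wx":0,"wy":0,"wz":0,"jaw":1},{"dx":0,"dy":0,"dz":0,"wx":0,"wy":0,"wz":0,"jaw":1},{"dx":0,"dy":0,"dz":0,"wx":0,"wy":0,"wz":0,"jaw":1}]'
python3 go.py .597 -.239 .133
```

```text
time: 3.85
tool_pos: [0.5974, -0.2392, 0.1331]
tool_rot: [[0.965, -0.261, 0.003], [-0.261, -0.965, -0.001], [0.003, 0.0, -1.0]]
ft_force: [-1.5, 0.5, 5.6]
finger_gap: 0.0251
finger_force: 58.6
3.85 pos [ 0.5974 -0.2392  0.1331] d cm [-0.04 -0.01  0.01] yawx -15.11 tilt [ 0.0027 -0.0011 -1.    ] F [-1.5  0.5  5.6] T [0.33 0.18 0.03] gap 0.025056356293867148 58.6427740752697 q [-0.07  0.16  0.04  0.   -1.44  1.38]
```

```bash
python3 -m crank '[{"dx":0,"dy":0,"dz":-0.2,"wx":0,"wy":0,"wz":0,"jaw":1},{"dx":0,"dy":0,"dz":-0.4,"wx":0,"wy":0,"wz":0,"jaw":1},{"dx":0,"dy":0,"dz":-0.4,"wx":0,"wy":0,"wz":0,"jaw":1},{"dx":0,"dy":0,"dz":-0.4,"wx":0,"wy":0,"wz":0,"jaw":1}]'
python3 go.py .597 -.239 .133
```

```text
time: 4.25
tool_pos: [0.5966, -0.2389, 0.1348]
tool_rot: [[0.965, -0.261, -0.001], [-0.261, -0.965, 0.0], [-0.001, 0.0, -1.0]]
ft_force: [0.7, -0.1, -0.9]
finger_gap: 0.0255
finger_force: 58.8
4.25 pos [ 0.5966 -0.2389  0.1348] d cm [ 0.05 -0.    0.18] yawx -15.14 tilt [-6.e-04  1.e-04 -1.e+00] F [ 0.7 -0.1 -0.9] T [-0.01 -0.04  0.  ] gap 0.025530532797171882 58.78071516752243 q [-0.07  0.16  0.04 -0.   -1.45  1.38]
```

```bash
python3 - <<'E'
from h import *
f=save('wrist','w3')
cv2.imwrite('pics/w3c.png',cv2.resize(f['pixels'][200:440,160:480],(800,600),interpolation=cv2.INTER_CUBIC)[:,:,::-1])
E
python3 go.py .597 -.239 .133
```

```text
4.3 pos [ 0.5965 -0.2389  0.1347] d cm [ 0.05 -0.01  0.17] yawx -15.14 tilt [-7.e-04  1.e-04 -1.e+00] F [-0.8  0.1 -0.5] T [-0.05  0.03  0.02] gap 0.024939125876564064 58.780783116817474 q [-0.07  0.16  0.04 -0.   -1.45  1.38]
```

View pics/w3c.png

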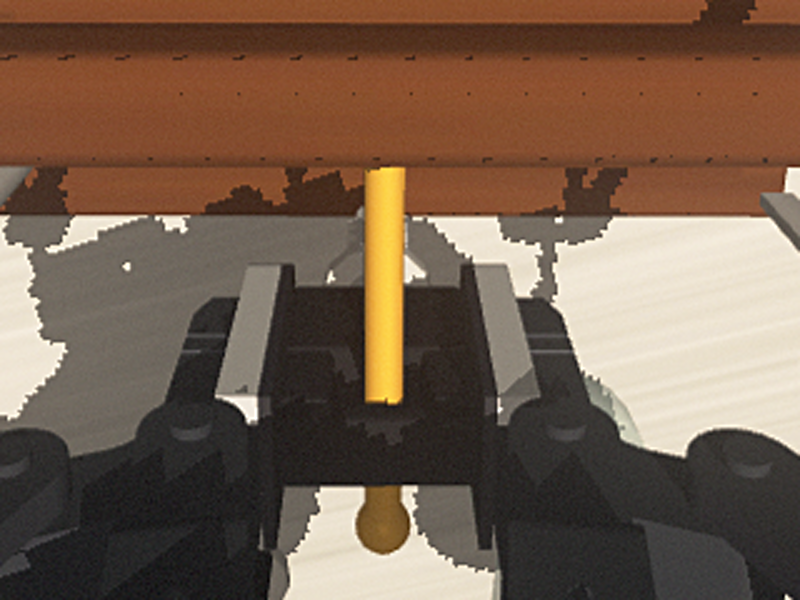

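```bash
python3 -m crank '[{"dx":0,"dy":0,"dz":-0.2,"wx":0,"wy":0,"wz":0,"jaw":1},{"dx":0,"dy":0,"dz":-0.2,"wx":0,"wy":0,"wz":0,"jaw":1},{"dx":0,"dy":0,"dz":-0.2,"wx":0,"wy":0,"wz":0,"jaw":1}]'
python3 go.py .597 -.239 .133
```

```text
time: 4.6
tool_pos: [0.5967, -0.239, 0.1372]
tool_rot: [[0.965, -0.261, 0.0], [-0.261, -0.965, -0.0], [0.0, 0.0, -1.0]]
ft_force: [0.4, -0.9, -0.3]
finger_gap: 0.0249
finger_force: 58.8
4.6 pos [ 0.5967 -0.239   0.1372] d cm [ 0.03 -0.01  0.42] yawx -15.13 tilt [ 1.e-04 -1.e-04 -1.e+00] F [ 0.4 -0.9 -0.3] T [-0.04 -0.   -0.04] gap 0.02494195153093559 58.7830325961113 q [-0.07  0.16  0.04  0.   -1.45  1.38]
```

```bash
python3 -m crank '[{"dx":-0.5,"dy":0,"dz":0,"wx":0,"wy":0,"wz":0,"jaw":1},{"dx":-1,"dy":0,"dz":0,"wx":0,"wy":0,"wz":0,"jaw":1},{"dx":-1.2,"dy":0,"dz":0,"wx":0,"wy":0,"wz":0,"jaw":1},{"dx":-1.4,"dy":0,"dz":0,"wx":0,"wy":0,"wz":0,"jaw":1}]'
python3 go.py .597 -.239 .133
python3 -m crank '[{"dx":-0.3,"dy":0,"dz":0,"wx":0,"wy":0,"wz":0,"jaw":1},{"dx":-0.6,"dy":0,"dz":0,"wx":0,"wy":0,"wz":0,"jaw":1}]'
python3 go.py .597 -.239 .133
```

```text
time: 5.0
tool_pos: [0.5829, -0.2352, 0.1374]
tool_rot: [[0.965, -0.261, 0.0], [-0.261, -0.965, -0.0], [0.0, 0.0, -1.0]]
ft_force: [0.5, 0.1, 0.1]
finger_gap: 0.0247
finger_force: 58.8
5.0 pos [ 0.5829 -0.2352  0.1374] d cm [ 1.46 -0.    0.44] yawx -15.13 tilt [ 3.e-04 -2.e-04 -1.e+00] F [0.5 0.1 0.1] T [-0.01 -0.01  0.01] gap 0.024656216914924887 58.791493624448776 q [-0.07  0.12  0.    0.   -1.45  1.37]
time: 5.2
tool_pos: [0.5772, -0.2337, 0.1371]
tool_rot: [[0.965, -0.261, 0.0], [-0.261, -0.965, -0.0], [0.0, 0.0, -1.0]]
ft_force: [0.1, -0.0, 0.5]
finger_gap: 0.025
finger_force: 58.8
5.2 pos [ 0.5772 -0.2337  0.1371] d cm [ 2.06 -0.    0.41] yawx -15.13 tilt [ 0.e+00 -1.e-04 -1.e+00] F [ 0.1 -0.   0.5] T [-0.01 -0.02 -0.01] gap 0.024962540045612196 58.79068806767464 q [-0.06  0.11 -0.01  0.   -1.45  1.37]
```

```bash
python3 -m crank '[{"dx":-0.6,"dy":0,"dz":0,"wx":0,"wy":0,"wz":0,"jaw":1},{"dx":-1.3,"dy":0,"dz":0,"wx":0,"wy":0,"wz":0,"jaw":1},{"dx":-2,"dy":0,"dz":0,"wx":0,"wy":0,"wz":0,"jaw":1},{"dx":-2.8,"dy":0,"dz":0,"wx":0,"wy":0,"wz":0,"jaw":1},{"dx":-3,"dy":0,"dz":-1.5,"wx":0,"wy":0,"wz":0,"jaw":1},{"dx":-3,"dy":0,"dz":-4,"wx":0,"wy":0,"wz":0,"jaw":1},{"dx":-3,"dy":0,"dz":-7,"wx":0,"wy":0,"wz":0,"jaw":1},{"dx":-3,"dy":0,"dz":-10,"wx":0,"wy":0,"wz":0,"jaw":1}]'
python3 - <<'E'
from h import *
f=save('wrist','w4');save('scene','s4')
cv2.imwrite('pics/w4c.png',cv2.resize(f['pixels'][200:440,160:480],(800,600),interpolation=cv2.INTER_CUBIC)[:,:,::-1])
# lock: orange/brass pixels in top and scene
for n in('t1','s4'):
  g=dict(np.load(n+'.npz'));h=cv2.cvtColor(g['pixels'],cv2.COLOR_RGB2HSV);c=cloud(g)
  m=(h[...,1]>90)&(h[...,0]<30)&(np.hypot(c[...,0]-.497,c[...,1]-.229)<.03)&(c[...,2]>.09)
  v,u=np.where(m);print(n,m.sum(),u.mean(),v.mean(),c[m].mean(0),np.round(Z(g,(u.min()+u.max())/2,(v.min()+v.max())/2,.106),4))
E
python3 go.py .496 .229 .25
```

```text
time: 6.0
tool_pos: [0.5482, -0.226, 0.2397]
tool_rot: [[0.965, -0.261, 0.001], [-0.261, -0.965, -0.001], [0.001, 0.0, -1.0]]
ft_force: [-0.2, 0.1, 0.1]
finger_gap: 0.0253
finger_force: 58.8
t1 114 206.05263157894737 263.14912280701753 [0.4949712  0.2287674  0.10566834] [0.4952 0.2288 0.106 ]
s4 79 432.32911392405066 227.78481012658227 [0.49748094 0.23051279 0.10640891] [0.4976 0.2309 0.106 ]
6.1 pos [ 0.5498 -0.2269  0.2443] d cm [-17.09 -42.6   -0.77] yawx -15.14 tilt [ 0.0092 -0.0033 -1.    ] F [-0.1  0.3 -0.2] T [-0.03 -0.01 -0.06] gap 0.0249810949123361 58.768903613090515 q [-0.05  0.02  0.09  0.   -1.63  1.36]
```

```bash
python3 -m crank '[{"dx":-1,"dy":-3,"dz":0,"wx":0,"wy":0,"wz":-7,"jaw":1},{"dx":-2.5,"dy":-7,"dz":0,"wx":0,"wy":0,"wz":-14,"jaw":1},{"dx":-4.2,"dy":-11.5,"dz":0,"wx":0,"wy":0,"wz":-22,"jaw":1},{"dx":-6,"dy":-16,"dz":0,"wx":0,"wy":0,"wz":-30,"jaw":1},{"dx":-8,"dy":-20.5,"dz":0,"wx":0,"wy":0,"wz":-38,"jaw":1},{"dx":-10,"dy":-25,"dz":0,"wx":0,"wy":0,"wz":-46,"jaw":1},{"dx":-12,"dy":-29.5,"dz":0,"wx":0,"wy":0,"wz":-54,"jaw":1},{"dx":-13.8,"dy":-34,"dz":0,"wx":0,"wy":0,"wz":-62,"jaw":1},{"dx":-15.5,"dy":-38.5,"dz":0,"wx":0,"wy":0,"wz":-70,"jaw":1},{"dx":-17,"dy":-42,"dz":0,"wx":0,"wy":0,"wz":-78,"jaw":1}]'; python3 go.py .496 .229 .19
```

```text
time: 7.1
tool_pos: [0.4932, 0.2263, 0.2379]
tool_rot: [[0.45, 0.893, 0.001], [0.893, -0.45, 0.001], [0.001, 0.0, -1.0]]
ft_force: [1.6, -0.1, 0.2]
finger_gap: 0.0254
finger_force: 58.8
7.1 pos [0.4932 0.2263 0.2379] d cm [0.36 0.13 4.79] yawx 63.28 tilt [ 8.e-04  7.e-04 -1.e+00] F [ 1.6 -0.1  0.2] T [-0.04 -0.11  0.04] gap 0.025373581441610185 58.82978528738022 q [ 0.8  -0.11 -0.05  0.   -1.63  1.87]
```

View pics/w4c.png

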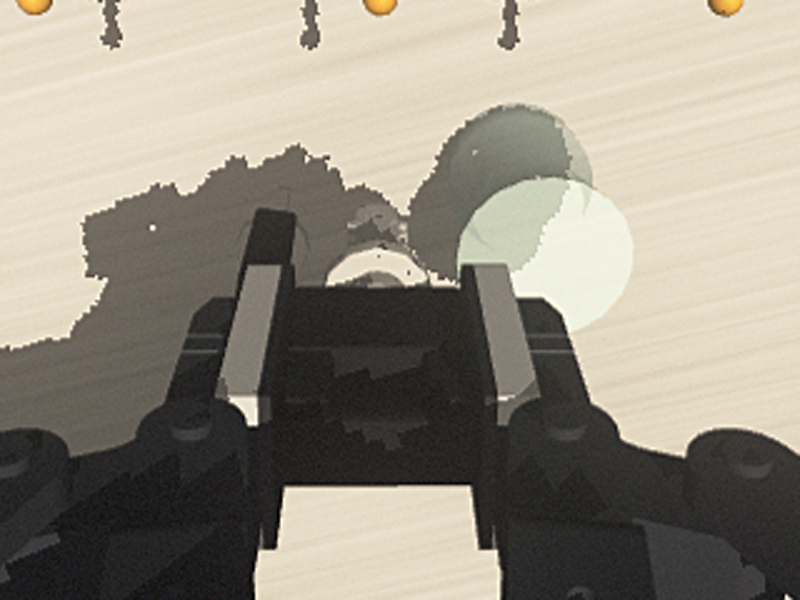

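The crop shows the key still square between the pads, its head at about (385,380), and its bright collar visible at (375,270). I'm finishing the turn and going lower to look at the lock.

```bash
python3 -m crank '[{"dx":0.2,"dy":0.1,"dz":1,"wx":0,"wy":0,"wz":-5,"jaw":1},{"dx":0.4,"dy":0.15,"dz":2.5,"wx":0,"wy":0,"wz":-11,"jaw":1},{"dx":0.4,"dy":0.15,"dz":4,"wx":0,"wy":0,"wz":-15.6,"jaw":1},{"dx":0.4,"dy":0.15,"dz":4.8,"wx":0,"wy":0,"wz":-15.6,"jaw":1},{"dx":0.4,"dy":0.15,"dz":4.8,"wx":0,"wy":0,"wz":-15.6,"jaw":1},{"dx":0.4,"dy":0.15,"dz":4.8,"wx":0,"wy":0,"wz":-15.6,"jaw":1}]'
python3 go.py .4965 .2295 .15
python3 - <<'E'
from h import *
f=save('wrist','w5')
print(np.round(f['M'],3))
u,v=(lambda p:(p[0]/p[2]*f['fx']+f['cx'],p[1]/p[2]*f['fy']+f['cy']))((np.linalg.inv(f['M'])@np.array([.4965,.2295,.106,1])));print(u,v)
u0,v0=int(u)-100,int(v)-60;print(u0,v0);cv2.imwrite('pics/w5c.png',cv2.resize(f['pixels'][v0:v0+150,u0:u0+200],(800,600),interpolation=cv2.INTER_CUBIC)[:,:,::-1])
E
```

```text
time: 7.7
tool_pos: [0.4974, 0.2267, 0.1901]
tool_rot: [[0.202, 0.979, 0.001], [0.979, -0.202, 0.0], [0.0, 0.001, -1.0]]
ft_force: [-0.0, 0.3, 0.0]
finger_gap: 0.0254
finger_force: 58.9
7.7 pos [0.4974 0.2267 0.1901] d cm [ 0.26 -0.15  4.01] yawx 78.37 tilt [ 1.e-03  2.e-04 -1.e+00] F [-0.   0.3  0. ] T [-0.    0.   -0.03] gap 0.025377684412810336 58.85953143239021 q [ 0.8  -0.1  -0.13  0.   -1.54  2.14]
[[ 0.979 -0.192 -0.064  0.514]
 [-0.202 -0.929 -0.311  0.307]
 [ 0.     0.318 -0.948  0.332]
 [ 0.     0.     0.     1.   ]]
308.8171332120235 249.45761380500394
208 189
```

View pics/w5c.png

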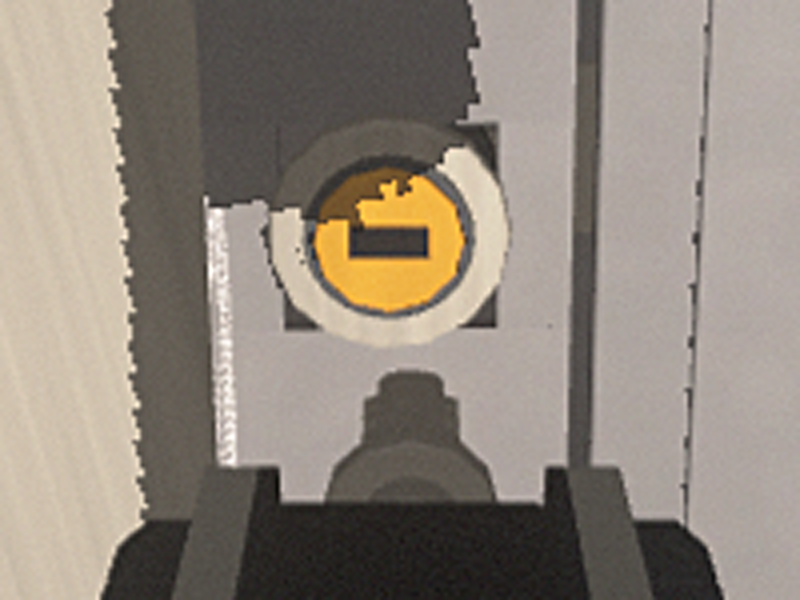

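The crop shows the slot at (389,242) crop, full-frame (305.2,249.5), lying parallel to the image rows. The blade's tip is at (412,372) crop, full-frame (311,282), with the collar centred on column 412.

```bash
python3 - <<'E'
from h import *
f=dict(np.load('w5.npz'));s=robot.observe();R=np.array(s['tool_rot']);p=np.array(s['tool_pos'])
H=np.array(optics.grab_frame('wrist')['hand_eye'])
T=lambda w:np.round(R.T@(w-p)*1000,1)
L=Z(f,305.2,249.5,.106);print('slot',np.round(L,4),T(L))
for q in[(305.2,249.5),(300,243),(296,249),(315,249)]:print(q,T(P(f,*q)))
for q in[(311,283),(311,287),(305,292),(317,292),(311,294),(311,303),(311,312)]:print(q,T(P(f,*q)))
# brass plug fit
h=cv2.cvtColor(f['pixels'],cv2.COLOR_RGB2HSV);m=np.zeros((480,640),np.uint8);m[225:272,280:330]=((h[...,1]>120)&(h[...,0]<30))[225:272,280:330]
c=max(cv2.findContours(m,0,2)[0],key=cv2.contourArea);e=cv2.fitEllipse(cv2.convexHull(c));print(e,T(Z(f,*e[0],.106)))
K=np.array([[f['fx'],0,f['cx']],[0,f['fy'],f['cy']],[0,0,1]])
for z in(.0395,.0415):
  q=K@(np.linalg.inv(H)@np.array([0,0,z,1]))[:3];print('axis tip expected px',z,q[:2]/q[2])
E
```

```text
slot [0.4945 0.2299 0.106 ] [ 2.3 -3.7 84.4]
(305.2, 249.5) [ 2.6 -3.7 83.8]
(300, 243) [ 5.9 -6.7 85.5]
(296, 249) [ 2.9 -8.9 83.7]
(315, 249) [ 2.6  1.9 84.4]
(311, 283) [ 1.4 -0.4 39.5]
(311, 287) [ 1.6 -0.4 34.6]
(305, 292) [ 2.1 -3.  28.2]
(317, 292) [ 1.9  2.3 28.7]
(311, 294) [ 2.1 -0.4 26.1]
(311, 303) [ 7.2 -0.4  7.2]
(311, 312) [ 5.4 -0.4  3.3]
((304.7619934082031, 248.46446228027344), (35.24833297729492, 37.82809066772461), 96.33253479003906) [ 3.  -3.9 84.4]
axis tip expected px 0.0395 [311.55055127 285.83929761]
axis tip expected px 0.0415 [311.54413492 284.10351398]
```

```bash
python3 -m crank '[{"dx":0.24,"dy":-0.33,"dz":1,"wx":0,"wy":0,"wz":0,"jaw":1},{"dx":0.24,"dy":-0.33,"dz":2.2,"wx":0,"wy":0,"wz":0,"jaw":1},{"dx":0.24,"dy":-0.33,"dz":3.2,"wx":0,"wy":0,"wz":0,"jaw":1},{"dx":0.24,"dy":-0.33,"dz":3.6,"wx":0,"wy":0,"wz":0,"jaw":1},{"dx":0.24,"dy":-0.33,"dz":3.6,"wx":0,"wy":0,"wz":0,"jaw":1},{"dx":0.24,"dy":-0.33,"dz":3.6,"wx":0,"wy":0,"wz":0,"jaw":1}]'
python3 go.py .4945 .2299 .147
python3 - <<'E'
from h import *
f=save('wrist','w6')
h=cv2.cvtColor(f['pixels'],cv2.COLOR_RGB2HSV);m=np.zeros((480,640),np.uint8);w=(slice(215,310),slice(270,350));m[w]=((h[...,1]>120)&(h[...,0]<30))[w]
c=max(cv2.findContours(m,0,2)[0],key=cv2.contourArea);e=cv2.fitEllipse(cv2.convexHull(c));s=robot.observe();R=np.array(s['tool_rot'])
print(e,cv2.boundingRect(c),np.round(R.T@(Z(f,*e[0],.106)-s['tool_pos'])*1000,1))
g=f['pixels'].astype(int).sum(-1)
for v in range(262,300,3):print(v,g[v,290:336:2])
E
```

```text
time: 8.4
tool_pos: [0.4945, 0.2298, 0.1533]
tool_rot: [[0.2, 0.98, 0.0], [0.98, -0.2, -0.0], [-0.0, 0.0, -1.0]]
ft_force: [-0.0, 0.0, 1.0]
finger_gap: 0.0251
finger_force: 58.9
8.4 pos [0.4945 0.2298 0.1533] d cm [ 0.01 -0.    0.63] yawx 78.47 tilt [ 4.e-04 -2.e-04 -1.e+00] F [-0.  0.  1.] T [ 0.02 -0.05  0.03] gap 0.02505331268177694 58.86013627052307 q [ 0.8  -0.1  -0.2   0.   -1.48  2.14]
((310.9837646484375, 277.31103515625), (40.3726692199707, 43.772056579589844), 89.47614288330078) (289, 257, 45, 38) [ 0.9 -0.3 47.6]
262 [279 170 153 156 221 262 246 255 235 249 240 247 239 242 238 230 243 218
 152 175 195 278 270]
265 [162 164 198 246 239 239 255 246 238 237 238 231 255 249 243 246 243 235
 251 179 169 159 267]
268 [141 235 254 242 252 237 254 257 247 254 232 241 242 242 245 231 243 246
 238 228 197 324 519]
271 [171 233 239 239 243 244 246 248 254 252 238 245 251 238 247 221 186 518
 512 531 539 308 297]
274 [224 247 247 238 249 185 172 162 153 165 166 165 154 162 167 134 305 500
 506 503 518 219 324]
277 [235 251 236 233 250 110 120 115 102 105 123 104  99 114 130 101 124 512
 504 509 505 505 298]
280 [224 204 207 489 518 174 118 116 119 107 105 111 104 109 166 170 127 509
 496 494 504 418 301]
283 [300 498 498 493 514 314 359 219 238 239 241 255 237 234 258 334 280 505
 497 506 507 344 294]
286 [301 499 486 491 504 515 368 215 241 236 233 233 224 244 274 508 497 501
 491 498 473 281 505]
289 [332 318 507 490 483 222 215 238 245 234 227 223 240 228 237 238 388 501
 497 513 314 495 621]
292 [615 458 304 348 487 233 222 240 239 238 236 230 232 222 236 235 393 511
 357 287 605 623 614]
295 [608 616 599 377 260 255 226 230 232 231 233 228 237 236 228 245 323 279
 406 643 638 616 601]
298 [605 611 602 616 400 206 230 235 224 235 235 240 237 231 227 223 207 630
 608 618 625 602 621]
```

```bash
python3 - <<'E'
from h import *
f=dict(np.load('w6.npz'));s=robot.observe();R=np.array(s['tool_rot']);T=lambda w:np.round(R.T@(w-s['tool_pos'])*1000,1)
g=f['pixels'].astype(int).sum(-1);print(g[268:286,306])
for v in(273,274,281,282.5):print(v,T(Z(f,311,v,.106)))
for v in(283,285,288,292,295):print(v,T(P(f,311,v)))
g5=dict(np.load('w5.npz'));G=g5['pixels'].astype(int).sum(-1);print(G[240:260,305])
E
```

```text
[247 232 252 254 246 270 153 102  94 102 128 109 119  78 239 238 228 233]
273 [ 3.2 -0.3 47.6]
274 [ 2.6 -0.3 47.6]
281 [-1.1 -0.3 47.6]
282.5 [-1.9 -0.3 47.6]
283 [ 1.4 -0.3 39.6]
285 [ 1.8 -0.3 36.4]
288 [ 1.9 -0.3 33. ]
292 [ 2.2 -0.3 28.1]
295 [ 2.1 -0.3 25.1]
[493 502 497 505 516 374 199 169 190 182 197 182 151 302 503 509 493 493
 495 486]
```

```bash
python3 -m crank '[{"dx":0.01,"dy":0,"dz":0.3,"wx":0,"wy":0,"wz":0,"jaw":1},{"dx":0.01,"dy":0,"dz":0.6,"wx":0,"wy":0,"wz":0,"jaw":1},{"dx":0.01,"dy":0,"dz":0.9,"wx":0,"wy":0,"wz":0,"jaw":1},{"dx":0.01,"dy":0,"dz":1.1,"wx":0,"wy":0,"wz":0,"jaw":1},{"dx":0.01,"dy":0,"dz":1.1,"wx":0,"wy":0,"wz":0,"jaw":1}]'
python3 go.py .4945 .2299 .117
python3 -m crank '[{"dx":0,"dy":0,"dz":0.2,"wx":0,"wy":0,"wz":0,"jaw":1},{"dx":0,"dy":0,"dz":0.4,"wx":0,"wy":0,"wz":0,"jaw":1},{"dx":0,"dy":0,"dz":0.6,"wx":0,"wy":0,"wz":0,"jaw":1},{"dx":0,"dy":0,"dz":0.6,"wx":0,"wy":0,"wz":0,"jaw":1}]'
python3 go.py .4945 .2299 .117
```

```text
time: 8.95
tool_pos: [0.4942, 0.2298, 0.1416]
tool_rot: [[0.2, 0.98, -0.001], [0.98, -0.2, -0.001], [-0.001, -0.0, -1.0]]
ft_force: [0.2, 1.0, -0.4]
finger_gap: 0.0251
finger_force: 58.9
8.95 pos [0.4942 0.2298 0.1416] d cm [0.02 0.03 2.46] yawx 78.47 tilt [-6.e-04 -5.e-04 -1.e+00] F [ 0.2  1.  -0.4] T [-0.   -0.   -0.07] gap 0.02512202884143436 58.86014565825462 q [ 0.8  -0.1  -0.21 -0.   -1.46  2.14]
time: 9.35
tool_pos: [0.4942, 0.2298, 0.1357]
tool_rot: [[0.2, 0.98, -0.001], [0.98, -0.2, -0.0], [-0.0, -0.001, -1.0]]
ft_force: [0.3, 0.5, -0.2]
finger_gap: 0.025
finger_force: 58.9
9.35 pos [0.4942 0.2298 0.1357] d cm [0.02 0.03 1.87] yawx 78.47 tilt [-6.e-04 -4.e-04 -1.e+00] F [ 0.3  0.5 -0.2] T [0.01 0.08 0.03] gap 0.025015709007097466 58.853112906217575 q [ 0.8  -0.1  -0.22 -0.   -1.45  2.14]
```

```bash
python3 -m crank '[{"dx":0,"dy":0,"dz":0.2,"wx":0,"wy":0,"wz":0,"jaw":1},{"dx":0,"dy":0,"dz":0.4,"wx":0,"wy":0,"wz":0,"jaw":1},{"dx":0,"dy":0,"dz":0.6,"wx":0,"wy":0,"wz":0,"jaw":1},{"dx":0,"dy":0,"dz":0.8,"wx":0,"wy":0,"wz":0,"jaw":1},{"dx":0,"dy":0,"dz":0.8,"wx":0,"wy":0,"wz":0,"jaw":1}]'
python3 go.py .4945 .2299 .117
python3 -m crank '[{"dx":0,"dy":0,"dz":0.2,"wx":0,"wy":0,"wz":0,"jaw":1},{"dx":0,"dy":0,"dz":0.4,"wx":0,"wy":0,"wz":0,"jaw":1},{"dx":0,"dy":0,"dz":0.6,"wx":0,"wy":0,"wz":0,"jaw":1},{"dx":0,"dy":0,"dz":0.7,"wx":0,"wy":0,"wz":0,"jaw":1},{"dx":0,"dy":0,"dz":0.7,"wx":0,"wy":0,"wz":0,"jaw":1}]'
python3 go.py .4945 .2299 .117
```

```text
time: 9.85
tool_pos: [0.4946, 0.2299, 0.1278]
tool_rot: [[0.2, 0.98, 0.001], [0.98, -0.2, 0.0], [0.0, 0.0, -1.0]]
ft_force: [2.7, 0.4, -1.5]
finger_gap: 0.025
finger_force: 58.9
9.85 pos [0.4946 0.2299 0.1278] d cm [-0.   -0.01  1.08] yawx 78.46 tilt [ 5.e-04  1.e-04 -1.e+00] F [ 2.7  0.4 -1.5] T [ 0.18 -0.88 -0.01] gap 0.02496562999808079 58.902867436409 q [ 0.8  -0.09 -0.23  0.   -1.43  2.14]
time: 10.35
tool_pos: [0.4945, 0.2299, 0.1218]
tool_rot: [[0.2, 0.98, 0.001], [0.98, -0.2, 0.0], [0.0, 0.001, -1.0]]
ft_force: [-1.3, 0.1, 3.9]
finger_gap: 0.0252
finger_force: 59.7
10.35 pos [0.4945 0.2299 0.1218] d cm [ 0.   -0.    0.48] yawx 78.47 tilt [ 8.e-04  0.e+00 -1.e+00] F [-1.3  0.1  3.9] T [-0.1   0.28 -0.01] gap 0.025198903212125087 59.666748046875 q [ 0.8  -0.09 -0.24  0.   -1.42  2.14]
```

```bash
for i in 1 2 3; do python3 -m crank '[{"dx":0,"dy":0,"dz":0.1,"wx":0,"wy":0,"wz":0,"jaw":1},{"dx":0,"dy":0,"dz":0.2,"wx":0,"wy":0,"wz":0,"jaw":1},{"dx":0,"dy":0,"dz":0.2,"wx":0,"wy":0,"wz":0,"jaw":1}]' >/dev/null
python3 go.py .4945 .2299 .117; done
```

```text
10.65 pos [0.4946 0.2299 0.1204] d cm [-0.   -0.01  0.34] yawx 78.48 tilt [ 1.2e-03  1.0e-04 -1.0e+00] F [-1.7 -0.6  7.2] T [-0.23  0.78  0.01] gap 0.025347628712722604 60.10757267475128 q [ 0.8  -0.09 -0.25  0.   -1.41  2.14]
10.95 pos [0.4947 0.2301 0.1181] d cm [-0.02 -0.02  0.11] yawx 78.48 tilt [ 1.3e-03  6.0e-04 -1.0e+00] F [-2.2  0.3  6.3] T [0.01 0.46 0.  ] gap 0.025419436617770002 59.813032150268555 q [ 0.8  -0.09 -0.25  0.   -1.41  2.14]
11.25 pos [0.4947 0.2301 0.116 ] d cm [-0.03 -0.02 -0.1 ] yawx 78.48 tilt [ 1.4e-03  6.0e-04 -1.0e+00] F [-1.   0.7  4.9] T [0.12 0.1  0.04] gap 0.024950447786226265 59.74872887134552 q [ 0.8  -0.09 -0.25  0.   -1.41  2.14]
```

```bash
for i in 1 2 3; do python3 -m crank '[{"dx":0,"dy":0,"dz":0.1,"wx":0,"wy":0,"wz":0,"jaw":1},{"dx":0,"dy":0,"dz":0.2,"wx":0,"wy":0,"wz":0,"jaw":1},{"dx":0,"dy":0,"dz":0.2,"wx":0,"wy":0,"wz":0,"jaw":1}]' >/dev/null
python3 go.py .4945 .2299 .117; done
```

```text
11.55 pos [0.4948 0.2301 0.1157] d cm [-0.03 -0.03 -0.13] yawx 78.5 tilt [ 2.3e-03  8.0e-04 -1.0e+00] F [-5.4 -0.7 13.1] T [-0.17  1.92  0.02] gap 0.02488208290653471 60.76043039560318 q [ 0.8  -0.09 -0.25  0.   -1.4   2.14]
11.85 pos [0.4949 0.2301 0.1156] d cm [-0.03 -0.04 -0.14] yawx 78.52 tilt [ 0.0034  0.0011 -1.    ] F [-10.7  -2.4  21.6] T [-0.52  3.75  0.03] gap 0.025133685825351113 61.784832179546356 q [ 0.8  -0.09 -0.25  0.   -1.4   2.14]
12.15 pos [0.495  0.2301 0.1155] d cm [-0.03 -0.04 -0.15] yawx 78.54 tilt [ 0.0044  0.0014 -1.    ] F [-15.   -2.   29.1] T [-0.84  5.45 -0.  ] gap 0.025190234891053615 62.73329570889473 q [ 0.8  -0.09 -0.26  0.   -1.4   2.14]
```

The key stopped at TCP z = 0.1157 with the force climbing steadily. The rack-grip estimate for the collar resting on the lock's face was 0.1155, so it is home. I'm easing the push a little, then turning.

```bash
python3 -m crank '[{"dx":0,"dy":0,"dz":-0.2,"wx":0,"wy":0,"wz":0,"jaw":1},{"dx":0,"dy":0,"dz":-0.25,"wx":0,"wy":0,"wz":0,"jaw":1},{"dx":0,"dy":0,"dz":-0.25,"wx":0,"wy":0,"wz":0,"jaw":1}]' >/dev/null
python3 go.py .4945 .2299 .117
python3 -m crank '[{"dx":0,"dy":0,"dz":0,"wx":0,"wy":0,"wz":4,"jaw":1},{"dx":0,"dy":0,"dz":0,"wx":0,"wy":0,"wz":8,"jaw":1},{"dx":0,"dy":0,"dz":0,"wx":0,"wy":0,"wz":12,"jaw":1},{"dx":0,"dy":0,"dz":0,"wx":0,"wy":0,"wz":16,"jaw":1},{"dx":0,"dy":0,"dz":0,"wx":0,"wy":0,"wz":20,"jaw":1},{"dx":0,"dy":0,"dz":0,"wx":0,"wy":0,"wz":20,"jaw":1}]' >/dev/null
python3 go.py .4945 .2299 .117
```

```text
12.45 pos [0.4949 0.2301 0.1156] d cm [-0.03 -0.04 -0.14] yawx 78.51 tilt [ 0.0032  0.0012 -1.    ] F [-8.8 -1.4 18.4] T [-0.44  3.04  0.01] gap 0.024877634690369042 61.224537044763565 q [ 0.8  -0.09 -0.25  0.   -1.4   2.14]
13.05 pos [0.4952 0.23   0.1157] d cm [-0.05 -0.05 -0.14] yawx 58.4 tilt [ 3.8e-03  9.0e-04 -1.0e+00] F [-6.6 -1.8 19.3] T [-0.59  2.47  0.03] gap 0.024710502759678156 61.25903472304344 q [ 0.8  -0.09 -0.25  0.   -1.4   1.79]
```

```bash
python3 -m crank '[{"dx":0,"dy":0,"dz":0,"wx":0,"wy":0,"wz":6,"jaw":1},{"dx":0,"dy":0,"dz":0,"wx":0,"wy":0,"wz":12,"jaw":1},{"dx":0,"dy":0,"dz":0,"wx":0,"wy":0,"wz":18,"jaw":1},{"dx":0,"dy":0,"dz":0,"wx":0,"wy":0,"wz":24,"jaw":1},{"dx":0,"dy":0,"dz":0,"wx":0,"wy":0,"wz":30,"jaw":1},{"dx":0,"dy":0,"dz":0,"wx":0,"wy":0,"wz":36,"jaw":1},{"dx":0,"dy":0,"dz":0,"wx":0,"wy":0,"wz":40,"jaw":1},{"dx":0,"dy":0,"dz":0,"wx":0,"wy":0,"wz":40,"jaw":1}]' >/dev/null
python3 go.py .4945 .2299 .117
python3 -m crank '[{"dx":0,"dy":0,"dz":0,"wx":0,"wy":0,"wz":6,"jaw":1},{"dx":0,"dy":0,"dz":0,"wx":0,"wy":0,"wz":12,"jaw":1},{"dx":0,"dy":0,"dz":0,"wx":0,"wy":0,"wz":18,"jaw":1},{"dx":0,"dy":0,"dz":0,"wx":0,"wy":0,"wz":24,"jaw":1},{"dx":0,"dy":0,"dz":0,"wx":0,"wy":0,"wz":28,"jaw":1},{"dx":0,"dy":0,"dz":0,"wx":0,"wy":0,"wz":28,"jaw":1}]' >/dev/null
python3 go.py .4945 .2299 .117
```

```text
13.85 pos [0.4953 0.2296 0.1156] d cm [-0.06 -0.06 -0.14] yawx 18.38 tilt [ 3.8e-03  1.0e-04 -1.0e+00] F [-7.3 -2.9 17.9] T [-1.07  2.39  0.01] gap 0.025188746516942764 61.299204379320145 q [ 0.8  -0.09 -0.25  0.   -1.4   1.09]
14.45 pos [0.4951 0.2294 0.1157] d cm [-0.06 -0.04 -0.13] yawx -9.61 tilt [ 3.3e-03 -3.0e-04 -1.0e+00] F [-7.6 -2.6 19.3] T [-1.29  2.74  0.07] gap 0.024952455469080162 61.372577995061874 q [ 0.8  -0.09 -0.25  0.   -1.4   0.6 ]
```

```bash
for i in 1 2 3 4; do python3 -m crank '[{"dx":0,"dy":0,"dz":0,"wx":0,"wy":0,"wz":3,"jaw":1},{"dx":0,"dy":0,"dz":0,"wx":0,"wy":0,"wz":3,"jaw":1},{"dx":0,"dy":0,"dz":0,"wx":0,"wy":0,"wz":3,"jaw":1}]' >/dev/null
python3 go.py .4945 .2299 .117; done
```

```text
14.75 pos [0.495  0.2294 0.1156] d cm [-0.06 -0.04 -0.14] yawx -12.5 tilt [ 3.2e-03 -3.0e-04 -1.0e+00] F [-8.8 -3.  19. ] T [-1.28  2.82  0.09] gap 0.025114876853962225 61.33127599954605 q [ 0.8  -0.09 -0.25  0.   -1.4   0.55]
15.05 pos [0.4951 0.2294 0.1157] d cm [-0.07 -0.03 -0.13] yawx -15.5 tilt [ 3.2e-03 -3.0e-04 -1.0e+00] F [-7.7 -3.5 18.7] T [-1.35  2.86  0.1 ] gap 0.025088785611969516 61.3538458943367 q [ 0.8  -0.09 -0.25  0.   -1.4   0.5 ]
15.35 pos [0.495  0.2294 0.1156] d cm [-0.07 -0.03 -0.14] yawx -18.5 tilt [ 3.2e-03 -4.0e-04 -1.0e+00] F [-8.3 -3.7 19.1] T [-1.23  2.75  0.13] gap 0.024899523629229696 61.358181685209274 q [ 0.8  -0.09 -0.25  0.   -1.4   0.44]
15.65 pos [0.495  0.2294 0.1156] d cm [-0.07 -0.03 -0.14] yawx -21.5 tilt [ 3.2e-03 -4.0e-04 -1.0e+00] F [-8.6 -4.6 18.6] T [-1.37  2.81  0.08] gap 0.024792760169843518 61.3833224773407 q [ 0.8  -0.09 -0.25  0.   -1.4   0.39]
```

```bash
for i in 1 2 3; do python3 -m crank '[{"dx":0,"dy":0,"dz":0,"wx":0,"wy":0,"wz":2,"jaw":1},{"dx":0,"dy":0,"dz":0,"wx":0,"wy":0,"wz":2,"jaw":1},{"dx":0,"dy":0,"dz":0,"wx":0,"wy":0,"wz":2,"jaw":1}]' >/dev/null
python3 go.py .4945 .2299 .117; done
python3 - <<'E'
from h import *
f=save('wrist','w7');t=[robot.observe()['ft_torque'][2]]
for i in range(6):
  optics.grab_frame('wrist');t.append(robot.observe()['ft_torque'][2])
print(np.round(t,3),np.mean(t))
E
```

```text
15.95 pos [0.495  0.2294 0.1156] d cm [-0.07 -0.03 -0.14] yawx -23.5 tilt [ 3.2e-03 -4.0e-04 -1.0e+00] F [-7.5 -3.5 18.4] T [-1.38  2.83  0.1 ] gap 0.025145910569075638 61.38511821627617 q [ 0.8  -0.09 -0.25  0.   -1.4   0.36]
16.25 pos [0.495  0.2294 0.1156] d cm [-0.07 -0.02 -0.14] yawx -25.49 tilt [ 3.1e-03 -3.0e-04 -1.0e+00] F [-8.3 -3.2 18.9] T [-1.26  2.86  0.11] gap 0.02500020159808689 61.36168822646141 q [ 0.8  -0.09 -0.25  0.   -1.4   0.32]
16.55 pos [0.495  0.2295 0.1156] d cm [-0.06 -0.01 -0.14] yawx -27.48 tilt [ 3.2e-03 -3.0e-04 -1.0e+00] F [-8.1 -3.  18.8] T [-1.22  2.87  0.23] gap 0.024899762783848072 61.37620568275452 q [ 0.8  -0.09 -0.25  0.   -1.4   0.29]
[0.185 0.227 0.246 0.264 0.221 0.245 0.281] 0.23848966064763633
```

```bash
python3 -m crank '[{"dx":0,"dy":0,"dz":0,"wx":0,"wy":0,"wz":1,"jaw":1},{"dx":0,"dy":0,"dz":0,"wx":0,"wy":0,"wz":1,"jaw":1},{"dx":0,"dy":0,"dz":0,"wx":0,"wy":0,"wz":1,"jaw":1},{"dx":0,"dy":0,"dz":0,"wx":0,"wy":0,"wz":1,"jaw":1}]' >/dev/null
python3 - <<'E'
from h import *
t=[]
for i in range(6):
  optics.grab_frame('wrist');t.append(robot.observe()['ft_torque'][2])
print(np.round(t,3),np.mean(t))
E
python3 go.py .4945 .2299 .117
```

```text
[0.331 0.36  0.337 0.344 0.233 0.365] 0.328436853656676
17.6 pos [0.495  0.2295 0.1156] d cm [-0.06 -0.01 -0.14] yawx -28.47 tilt [ 3.2e-03 -3.0e-04 -1.0e+00] F [-8.1 -3.4 19. ] T [-1.23  2.86  0.37] gap 0.02511997999798104 61.38473555445671 q [ 0.8  -0.09 -0.25  0.   -1.4   0.27]
```

```bash
python3 -c "
from cell import robot;print(robot.sign_off())"
```

```text
the job is handed in; nothing more can be done
None
```

The till key is off its peg and pushed fully home. It is turned clockwise to the stop and still gripped there, with a 19 N push and 0.33 N m of holding torque. I judged home and stop from the force and torque readings rather than by eye, and handed the job in at about 18 s with no sign of touching anything else.

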